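Fetch the specimen dish from behind the jars for weighing

ROBOT

A 6-joint arm with a two-finger parallel gripper is mounted at the origin on the work surface. World frame = base frame: x ahead of the robot, y to its left, z up, the work surface at z = 0. Lengths are in m, angles in degrees, forces in N, time in s.
With the tool pointing down it reaches from about 0.4 to 0.825 m from the base axis. Payload 7 kg.
Tool frame: the origin (TCP) lies midway between the tips of the shut fingers; the grasp point (between the pads) lies 19 mm behind it (ctrl.hold_point_z is the distance from the TCP to the grasp point, in m); z points along the fingers, y is the line along which they close (so a half turn about z gives the same grasp; the last joint's range is limited). The gripper opens to 88 mm and grips with 3 to 60 N. Pads are 19 mm wide; open, the fingers measure 130 mm over their backs; the gripper's body (78 mm by 193 mm) begins 47 mm behind the grasp point.
Start: joints at [-54.54, 20.546, 0.682, 0, -70.136, -16.507], TCP at [0.219, -0.638, 0.227] pointing down, gripper open.
Joint ranges: [-176.03, 176.03], [-82.01, 121.73], [-58.28, 71.71], [-173.87, 95.51], [-174.79, -0.11], [-173.66, 173.66]. Speed limits (degrees/s): [136.94, 136.94, 172.46, 180, 180, 180].

INTERFACE

Orientations are given as [roll, pitch, yaw] about the fixed x, y, z axes, in that order (R = Rz(yaw) Ry(pitch) Rx(roll)).
In Python, from plant import ctrl gives the robot as it stands.
- The arm moves only by the tool apply_moves, never from a script. Its argument "deltas" is a list of rows, each an object with "fingers": the finger opening in mm, from 0 to 87.6; "delta_pos": the shift along the tool's x, y, z in mm, a list of three; "angular": the turn, a rotation vector about the tool's x, y, z in degrees, a list of three. A call has 1 to 10 rows; each row is the pose to reach, as a shift and turn from the pose commanded when the call began, along the tool's axes at that moment; what a row does not reach only later rows make up. A row lasts 1/10 s, in which the tool goes at most 50 mm and 8.59 degrees, less where a joint would pass 70% of its speed; a pose out of reach is approached as far as the arm can. A call with a gripper value outside its range is refused whole. The fingers move at their own pace and stop on an object; the grip force is fixed at half the most. Time passes only in rows, so rows that repeat a pose let the fingers close. It gives the time, the measured TCP pose, the force, the opening and the grip force at its end, in the units of the state.
- ctrl.get_obs(): the state, without advancing time (a new reading comes with each control period).
- ctrl.snapshot(name): name is "side" or "top"; returns the picture (420x560x3 uint8, red, green, blue); there is no depth.
- ctrl.camera_params(name): a dict with "fx", "fy", "cx", "cy" (pixels), "cam_to_world" (4x4, takes a point from camera to world coordinates). Camera axes: x right, y up, looking along -z (the intrinsics and any distortion apply to the point x, -y, -z); pixel columns grow to the right and rows downward; lengths in m; the calibration is good to about 2 mm. A picture is of the moment at which its call begins. camera_params takes no time and is no camera call.
- ctrl.close_job(): hands the job in; it is judged then, once.
The state is a dict: "clock": time; "joint_pos": joint angles; "qvel": joint speeds; "tau": joint torques, N m; "tool_pos": TCP position; "orientation": TCP orientation; "force": force on the tool from outside, world axes, zero at the start; "moment": the same for the moment, N m; "opening": finger opening in m; "gripper_force": force on a finger pad.
Only numpy, scipy, OpenCV 4.12 (cv2) and the standard library are available. Lean on these libraries where they do the work, as an engineer would, in place of code of your own. Each camera call takes 0.05 s, during which the arm holds its last target. There are 200 camera calls.

TASK

The yellow specimen dish on the wooden board has to be weighed, but the two tall jars stand in its way. First set both jars aside, each in the middle of the pad that has the colour of its cap, and only then put the dish in the middle of the balance's round pan; when it stands there, put both jars back exactly where each of them stood at the start. Keep everything upright, set things down without dropping them, and do not disturb the two short white-capped pots on the board.

Things in the scene. Friction and masses are not known exactly. Their poses are not given: they have to be found in the camera images.
- jar_red_c (a point): Loose tall amber glass jar with a RED cap, 44 mm in diameter, 96 mm high, about 0.15 kg; this point is its centre, 48 mm above its foot, z along its axis. It starts upright on one of the two front spots of the board (which one varies); remember where.
- jar_blue_c (a point): Loose tall amber glass jar with a BLUE cap, same size and mass as the red one; this point is its centre, 48 mm above its foot. It starts on the other front spot of the board; remember where.
- dish_c (a point): Loose flat round specimen dish, all yellow, with a dark stone mounted on a pale round field in the middle of its closed top, 50 mm in diameter, 30 mm high, about 0.08 kg; this point is its centre, 15 mm above its foot. It is gripped across its diameter. It starts on the board behind the two jars, in the middle, about 6 to 11 mm from each jar.
- rack: Fixed wooden board 150 mm (its x) by 250 mm (its y), 12 mm thick; origin at the centre of its underside, on the table. Its top carries darker round marks: two front spots for the jars at about x = -25 mm, y = +38 and -38 mm; the dish spot at x = 15 mm, y = 0; pots at x = 30 mm, y = +90 and -90 mm, all in its own frame, which may be turned.
- pad_red_top (a point): Fixed flat round RED pad, 68 mm in diameter, 4 mm thick, with a cork middle, on a black mat at one side of the board; this point is the centre of its top face, about 7 mm above the table. The two pads' centres are 100 mm apart.
- pad_blue_top (a point): Fixed flat round BLUE pad, same size, on the same black mat; this point is the centre of its top face.
- pan (a point): Fixed white bench balance, 200 x 150 mm, with a round steel pan 110 mm in diameter, on the other side of the board; this point is the centre of the pan's top face, 48 mm above the table. The pan does not move.
- pot_left_c (a point): Bystander: loose short glass pot with a white cap, 40 mm in diameter, 45 mm high, on the board to the left (+y of the board) of the dish, about 90 mm from it; this point is its centre. To be left alone.
- pot_right_c (a point): Bystander: the same kind of short white-capped pot, to the right (-y of the board) of the dish. To be left alone.
Mind the look-alikes: they are no part of the job. What is shaped like the part that bears jar_blue_c but green or purple is not meant. What is shaped like the part that bears jar_red_c but turquoise is not meant.

How it is judged (in metres and radians):
On the way, in this order (a step that is already met when the one before it is completed fails the run):
1. both jars stand released, each on the pad of its cap's colour, the dish still in its place (horizontal distance between jar_red_c and pad_red_top below 0.015 m and z of jar_red_c in the frame of pad_red_top below 0.053 m and linear speed of each of jar_red, jar_blue below 0.03 m/s and contact force between the fingers and jar_red below 0.05 N and angle between each of jar_red_c, jar_blue_c's own z axis and vertical below 0.15 rad and horizontal distance between jar_blue_c and pad_blue_top below 0.015 m and z of jar_blue_c in the frame of pad_blue_top below 0.053 m and contact force between the fingers and jar_blue below 0.05 N and distance of dish_c from where it was at the start of the episode below 0.015 m), for 0.2 s.
2. the dish stands released in the middle of the balance pan, both jars still on their pads (horizontal distance between dish_c and pan below 0.015 m and z of dish_c in the frame of pan below 0.02 m and linear speed of each of dish, jar_red, jar_blue below 0.03 m/s and contact force between the fingers and dish below 0.05 N and angle between each of dish_c, jar_red_c, jar_blue_c's own z axis and vertical below 0.15 rad and horizontal distance between jar_red_c and pad_red_top below 0.015 m and z of jar_red_c in the frame of pad_red_top below 0.053 m and contact force between the fingers and jar_red below 0.05 N and horizontal distance between jar_blue_c and pad_blue_top below 0.015 m and z of jar_blue_c in the frame of pad_blue_top below 0.053 m and contact force between the fingers and jar_blue below 0.05 N), for 0.2 s.
At the end, for the whole second after the job is handed in: The dish stands upright on the balance pan, its centre within 15 mm of the pan's centre; both jars stand upright again within 15 mm of where each stood at the start; both white-capped pots are within 12 mm of where they stood; all released and at rest (horizontal distance between dish_c and pan below 0.015 m and z of dish_c in the frame of pan below 0.02 m and linear speed of each of dish, jar_red, jar_blue below 0.03 m/s and contact force between the fingers and dish below 0.05 N and angle between each of dish_c, jar_red_c, jar_blue_c's own z axis and vertical below 0.15 rad and distance of each of jar_red_c, jar_blue_c from where it was at the start of the episode below 0.015 m and contact force between the fingers and jar_red below 0.05 N and contact force between the fingers and jar_blue below 0.05 N and distance of each of pot_left_c, pot_right_c from where it was at the start of the episode below 0.012 m); the robot touches nothing.
It fails at once if a white-capped pot pushed by more than 12 mm or tipped (distance of any of pot_left_c, pot_right_c from where it was at the start of the episode above 0.012 m or angle between any of pot_left_c, pot_right_c's own z axis and vertical above 0.6 rad).
It fails at once if a jar or the dish tipped over (more than 0.6 rad) (angle between any of jar_red_c, jar_blue_c, dish_c's own z axis and vertical above 0.6 rad).
It fails at once if a jar or the dish dropped (falling freely faster than 0.6 m/s) ((contact force between the fingers and jar_red below 0.05 N and linear speed of jar_red above 0.6 m/s) or (contact force between the fingers and jar_blue below 0.05 N and linear speed of jar_blue above 0.6 m/s) or (contact force between the fingers and dish below 0.05 N and linear speed of dish above 0.6 m/s)).
It also fails if it takes over 125 s, if anything falls off the work surface, if the arm or the gripper's body presses on something with over 40 N, if the wrist force passes 120 N, or if a joint passes its speed limit or range.

## Working session

There is one attempt and no reset: what is moved stays moved. The work goes in short steps, Python scripts to look and compute and a tool call to move; the robot and the scene stay as the last step left them, time stands still between calls to the robot, and variables do not carry over. Pictures are saved under pics/ and viewed, at most 14 in all, crops included, and the job is handed in when it is done.

Besides the shell and the picture viewer there is one more tool, called after ">>>" as a command line: name --argument value ..., lists and objects as JSON in quotes. apply_moves: Moves the arm, as the interface text tells. Its arguments: {"type":"object","properties":{"deltas":{"type":"array"}},"required":["deltas"]}

```bash
mkdir -p pics; python3 - <<'E'
from plant import ctrl
import cv2,json,numpy as np
for n in("side","top"):
    im=ctrl.snapshot(n); cv2.imwrite(f"pics/{n}0.png",im[:,:,::-1])
    p=ctrl.camera_params(n); print(n,{k:np.round(v,4).tolist() for k,v in p.items()})
print(ctrl.get_obs(),ctrl.hold_point_z)
E
```

```text
side {'fx': 394.7144, 'fy': 394.7144, 'cx': 282.3308, 'cy': 210.148, 'cam_to_world': [[0.7588, 0.3731, -0.5339, 0.1252], [-0.6511, 0.4112, -0.638, -0.509], [-0.0185, 0.8317, 0.5549, 0.5001], [0.0, 0.0, 0.0, 1.0]]}
top {'fx': 449.4512, 'fy': 449.4512, 'cx': 275.4668, 'cy': 214.7337, 'cam_to_world': [[0.0184, 0.987, -0.1597, 0.4021], [-0.9998, 0.0181, -0.0029, 0.0153], [0.0, 0.1598, 0.9872, 0.9575], [0.0, 0.0, 0.0, 1.0]]}
{'clock': 0.1, 'joint_pos': array([-5.45407958e+01,  2.05870764e+01,  6.37149686e-01, -1.67967293e-02,
       -7.01373965e+01, -1.65084953e+01]), 'qvel': array([-0.00521179, -0.12111564,  0.19794562,  0.06559679, -0.03644977,
       -0.04280088]), 'tau': array([-1.22962847e-03, -5.84163380e+01,  2.93754154e+01,  7.01558679e+00,
        1.01915500e-02, -6.80142057e-05]), 'tool_pos': array([ 0.2190387 , -0.63798366,  0.22570799]), 'orientation': array([ 1.79911789e+02, -9.67580999e-03, -1.61055003e+02]), 'force': array([ 0.23468998, -0.33488353,  0.45139111]), 'moment': array([-0.01343547,  0.00816126,  0.02128735]), 'gripper_force': 0.0, 'opening': 0.08776197695836052} 0.0188
```

View pics/side0.png

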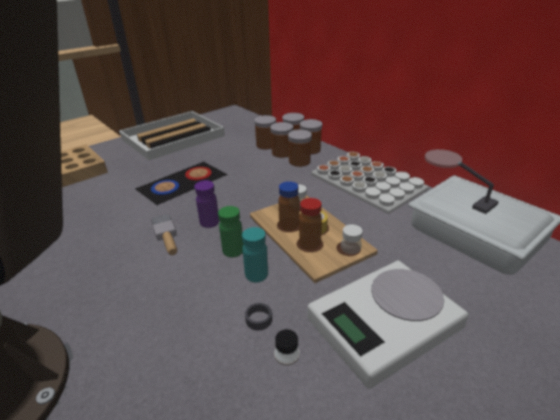

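View pics/top0.png

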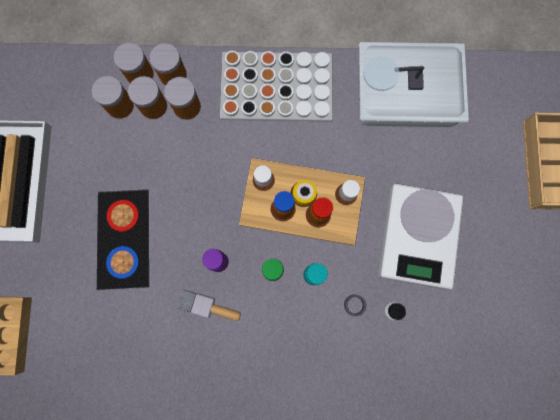

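The top view shows the blue cap at (284,201), red cap at (322,208), yellow dish at (305,193), pots at (262,177) and (350,190), red pad at (122,215), blue pad at (122,262) and pan at (427,215). The look-alikes are purple (214,260), green (272,269) and turquoise (316,274). They stand off the board, so the jars meant are the amber ones with red and blue caps on the board. I'll confirm that in a crop.

```bash
cat > h.py <<'E'
import numpy as np, cv2
from plant import ctrl
def ray(n,uv):
    p=ctrl.camera_params(n); T=np.array(p["cam_to_world"])
    d=T[:3,:3]@np.array([(uv[0]-p["cx"])/p["fx"],-(uv[1]-p["cy"])/p["fy"],-1.]); return T[:3,3],d/np.linalg.norm(d)
def plane(n,uv,z):
    o,d=ray(n,uv); return o+d*(z-o[2])/d[2]
def tri(a,b):
    (o1,d1),(o2,d2)=ray("top",a),ray("side",b)
    s=np.linalg.lstsq(np.c_[d1,-d2],o2-o1,rcond=None)[0]
    p,q=o1+s[0]*d1,o2+s[1]*d2; return (p+q)/2,np.linalg.norm(p-q)
def proj(n,P):
    p=ctrl.camera_params(n); T=np.array(p["cam_to_world"]); c=T[:3,:3].T@(np.array(P)-T[:3,3])
    return np.array([p["cx"]+p["fx"]*c[0]/-c[2],p["cy"]-p["fy"]*c[1]/-c[2]])
E
python3 - <<'E'
import cv2,numpy as np
t=cv2.imread("pics/top0.png");s=cv2.imread("pics/side0.png")
def c(i,x,y,w,h,W,H): return cv2.resize(i[y:y+h,x:x+w],(W,H),interpolation=cv2.INTER_CUBIC)
a=c(t,235,155,133,100,400,300);b=c(s,245,175,133,100,400,300)
d=np.hstack([c(t,92,185,67,100,200,300),c(t,380,180,67,100,200,300)]);e=np.hstack([c(s,130,155,100,75,400,300)])
cv2.imwrite("pics/m1.png",np.vstack([np.hstack([a,b]),np.hstack([d,e])]))
for n,i in(("top",t),("side",s)):
    h=cv2.cvtColor(i,cv2.COLOR_BGR2HSV)
    for k,lo,hi in(("blue",(108,150,50),(125,255,255)),("red",(174,170,70),(179,255,255)),("red2",(0,200,90),(5,255,255)),("yel",(22,150,80),(33,255,255))):
        m=cv2.inRange(h,lo,hi)
        N,_,S,C=cv2.connectedComponentsWithStats(m)
        print(n,k,[(S[j].tolist(),C[j].round(1).tolist()) for j in range(1,N) if S[j,4]>40])
E
```

```text
top blue [([274, 192, 20, 20, 315], [283.6, 201.3]), ([106, 246, 33, 33, 411], [122.2, 262.2])]
top red []
top red2 [([312, 198, 21, 20, 322], [322.0, 207.5]), ([107, 200, 31, 31, 324], [122.4, 215.0])]
top yel [([293, 180, 24, 25, 239], [303.9, 193.0])]
side blue [([280, 183, 17, 12, 143], [287.9, 187.3])]
side red []
side red2 []
side yel []
```

View pics/m1.png

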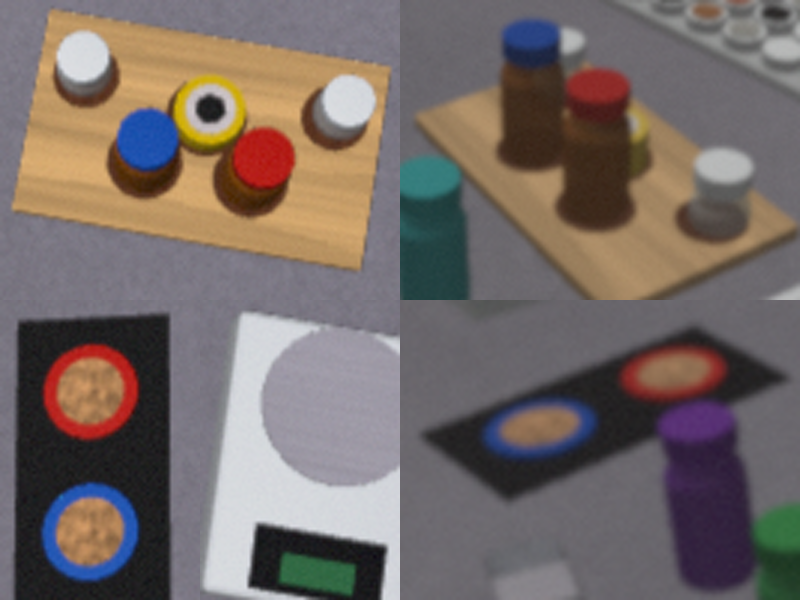

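The crop confirms two amber jars on the board, blue cap on the left and red on the right, with the yellow dish (dark stone) behind them. The red pad is at (122.5,215) and the blue pad at (122.5,262) in the top view.

```bash
python3 - <<'E'
from h import *
np.set_printoptions(precision=4,suppress=True)
def pan(n,x,y,w,h):
    i=cv2.imread(f"pics/{n}0.png")[y:y+h,x:x+w]; g=cv2.cvtColor(i,cv2.COLOR_BGR2GRAY)
    b=cv2.threshold(g,0,255,cv2.THRESH_OTSU)[1]; b=255-b
    N,L,S,C=cv2.connectedComponentsWithStats(b); j=L[h//2,w//2]
    c=max(cv2.findContours((L==j).astype('uint8'),0,2)[0],key=cv2.contourArea); e=cv2.fitEllipse(cv2.convexHull(c)); print(n,e,S[j],C[j]+[x,y]); return e[0]+np.array([x,y])
pt,ps=pan("top",396,186,63,62),pan("side",365,264,85,58)
for k,a,b in(("blue",(284,201),(288.9,186.3)),("red",(322.5,207.3),(310.8,203.6)),("potR",(350.7,188.6),(352.4,230.2)),
  ("padR",(122.4,215.1),(198.5,173.2)),("padB",(122.3,262.1),(165,187)),("pan",pt,ps),("pan2",(427.6,215.3),(407,294))):
    print(k,*tri(a,b))
for k,u,z in(("blue",(284,201),.108),("red",(322.5,207.3),.108),("dish",(304.7,191.2),.042),("stone",(305,190.8),.042),("potL",(262.6,174.3),.057),("potR",(350.7,188.6),.057),("padR",(122.4,215.1),.007),("padB",(122.3,262.1),.007),("pan",(427.6,215.3),.048)):
    print(k,plane("top",u,z))
cs=[plane("top",(235+x/3.008,155+y/3),.012) for x,y in((50,10),(390,66),(360,268),(12,210))]
print("board",cs,np.mean(cs,0))
import math
d=cs[1]-cs[0];print(math.degrees(math.atan2(d[1],d[0])))
E
```

```text
top ((33.51363754272461, 18.631324768066406), (58.53995132446289, 76.32526397705078), 11.339802742004395) [   4    0   59   56 2510] [428.3845 212.6645]
side ((49.9295654296875, 25.456344604492188), (61.91006851196289, 86.7593002319336), 82.8913345336914) [   6    0   79   58 3666] [412.611  291.0218]
blue [0.5683 0.0009 0.1056] 0.0030669461530976267
red [ 0.5571 -0.0733  0.1051] 0.0024086063740594525
potR [ 0.6063 -0.1363  0.0545] 0.002200114310908436
padR [0.5511 0.3461 0.0041] 0.0035852651741342654
padB [0.4506 0.3388 0.0046] 0.003511214185765529
pan [ 0.5756 -0.2987  0.0429] 0.00417370774743102
pan2 [ 0.5547 -0.2954  0.0438] 0.0004595949416432205
blue [0.5666 0.0019 0.108 ]
red [ 0.5556 -0.0722  0.108 ]
dish [ 0.6009 -0.0419  0.042 ]
stone [ 0.6018 -0.0426  0.042 ]
potL [0.6316 0.046  0.057 ]
potR [ 0.6048 -0.1352  0.057 ]
padR [0.5491 0.3459 0.007 ]
padB [0.4489 0.3388 0.007 ]
pan [ 0.5538 -0.2938  0.048 ]
board [array([0.6784, 0.0722, 0.012 ]), array([ 0.6412, -0.1731,  0.012 ]), array([ 0.4949, -0.1501,  0.012 ]), array([0.5316, 0.0951, 0.012 ])] [ 0.5865 -0.039   0.012 ]
-98.62321994596071
```

Triangulated heights match the text to within about 3 mm, and the board spots match as well. All grasps can use one tool yaw of -98.6°, closing along the board's x. I'm approaching the red jar now.

>>> apply_moves --deltas '[{"fingers": 70, "delta_pos": [-30, 26, 0], "angular": [0, 0, -6.2]}, {"fingers": 70, "delta_pos": [-60, 52, 0], "angular": [0, 0, -12.4]}, {"fingers": 70, "delta_pos": [-90, 78, 0], "angular": [0, 0, -18.6]}, {"fingers": 70, "delta_pos": [-120, 104, 0], "angular": [0, 0, -24.8]}, {"fingers": 70, "delta_pos": [-150, 130, 0], "angular": [0, 0, -31]}, {"fingers": 70, "delta_pos": [-180, 156, 0], "angular": [0, 0, -37.2]}, {"fingers": 70, "delta_pos": [-210, 182, 0], "angular": [0, 0, -43.4]}, {"fingers": 70, "delta_pos": [-240, 208, 0], "angular": [0, 0, -49.6]}, {"fingers": 70, "delta_pos": [-270, 234, 0], "angular": [0, 0, -55.8]}, {"fingers": 70, "delta_pos": [-300, 260, 0], "angular": [0, 0, -62.4]}]'

```text
clock: 1.1
tool_pos: [0.4188, -0.2934, 0.2264]
orientation: [180.0, 0.0, -98.4]
force: [0.5, -0.3, -0.6]
opening: 0.0699
gripper_force: 0.0
```

```bash
cat > go.py <<'E'
import sys,numpy as np
from scipy.spatial.transform import Rotation as R
from plant import ctrl
P=dict(red=(.5558,-.0725),blue=(.567,.002),dish=(.6013,-.042),padR=(.5491,.3459),padB=(.4489,.3388),pan=(.5538,-.2942))
o=ctrl.get_obs(); r=R.from_euler("xyz",o["orientation"],degrees=True)
t=R.from_euler("xyz",[180,0,-98.6],degrees=True)
print("at",o["tool_pos"].round(4),o["orientation"].round(2),"open",round(o["opening"],4),"q",o["joint_pos"].round(0),"clk",o["clock"])
for a in sys.argv[1:]:
    k,z=a.split(":"); d=np.array([*P[k],float(z)])-o["tool_pos"]
    print(a,"delta mm",(r.inv().apply(d)*1000).round(1),"rot",(r.inv()*t).as_rotvec(degrees=True).round(2))
E
python3 go.py red:.18 red:.053
```

```text
at [ 0.4188 -0.2934  0.2264] [ 1.7999e+02  1.0000e-02 -9.8390e+01] open 0.0699 q [-13.   5. -20.  -0. -65.   5.] clk 1.1
red:.18 delta mm [-238.5 -103.3   46.5] rot [0.01 0.01 0.21]
red:.053 delta mm [-238.5 -103.3  173.5] rot [0.01 0.01 0.21]
```

>>> apply_moves --deltas '[{"fingers": 70, "delta_pos": [-32, -14, 0], "angular": [0, 0, 0]}, {"fingers": 70, "delta_pos": [-64, -28, 0], "angular": [0, 0, 0]}, {"fingers": 70, "delta_pos": [-96, -42, 8], "angular": [0, 0, 0]}, {"fingers": 70, "delta_pos": [-128, -56, 16], "angular": [0, 0, 0.2]}, {"fingers": 70, "delta_pos": [-160, -70, 24], "angular": [0, 0, 0.2]}, {"fingers": 70, "delta_pos": [-190, -83, 32], "angular": [0, 0, 0.2]}, {"fingers": 70, "delta_pos": [-220, -95, 40], "angular": [0, 0, 0.2]}, {"fingers": 70, "delta_pos": [-238.5, -103.3, 46], "angular": [0, 0, 0.2]}, {"fingers": 70, "delta_pos": [-238.5, -103.3, 46], "angular": [0, 0, 0.2]}, {"fingers": 70, "delta_pos": [-238.5, -103.3, 46], "angular": [0, 0, 0.2]}]'

```text
clock: 2.1
tool_pos: [0.5562, -0.0747, 0.1801]
orientation: [179.9, -0.0, -98.8]
force: [-0.4, 0.1, 0.8]
opening: 0.0698
gripper_force: 0.0
```

```bash
python3 go.py red:.053; python3 - <<'E'
from h import *
t=ctrl.snapshot("top")[:,:,::-1];s=ctrl.snapshot("side")[:,:,::-1]
c=lambda i,x,y:cv2.resize(i[y:y+100,x:x+133],(400,300),interpolation=cv2.INTER_CUBIC)
cv2.imwrite("pics/m2.png",np.hstack([c(t,235,155),c(s,245,165)]))
E
```

```text
at [ 0.5562 -0.0747  0.1801] [ 1.7993e+02 -2.0000e-02 -9.8810e+01] open 0.0698 q [ 12.  12. -18.  -0. -60. -21.] clk 2.1
red:.053 delta mm [ -2.2   0.6 127.1] rot [ 0.07 -0.02 -0.21]
```

View pics/m2.png

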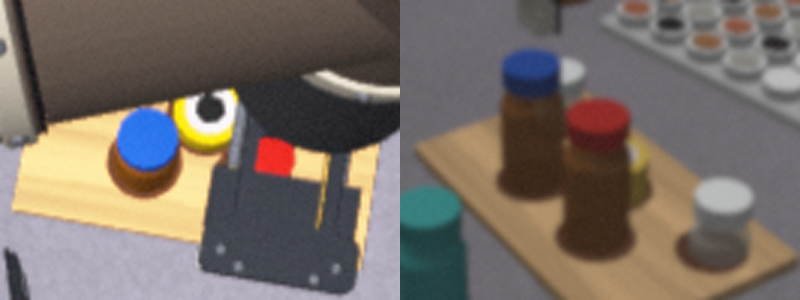

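```bash
python3 - <<'E'
from h import *
s=ctrl.snapshot("side")[:,:,::-1]; t=ctrl.snapshot("top")[:,:,::-1]
c=lambda i,x,y:cv2.resize(i[y:y+150,x:x+200],(400,300))
cv2.imwrite("pics/m3.png",np.hstack([c(s,220,30),c(t,235,90)]))
for n in("side","top"):
  for d in((.046,-.007),(-.046,.007),(.007,.046),(-.007,-.046)): print(n,d,proj(n,(.5562+d[0],-.0747+d[1],.18)).round())
E
```

```text
side (0.046, -0.007) [333. 161.]
side (-0.046, 0.007) [289. 175.]
side (0.007, 0.046) [296. 158.]
side (-0.007, -0.046) [328. 179.]
top (0.046, -0.007) [332. 174.]
top (-0.046, 0.007) [324. 226.]
top (0.007, 0.046) [302. 195.]
top (-0.007, -0.046) [354. 204.]
```

View pics/m3.png

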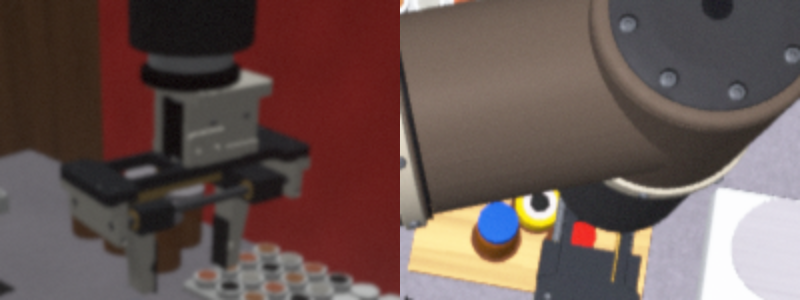

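The fingertips appear at side pixels (292,175) and (334,161), which matches closing along x as predicted. Now descending and gripping.

>>> apply_moves --deltas '[{"fingers": 70, "delta_pos": [-2, 0.6, 15], "angular": [0, 0, -0.2]}, {"fingers": 70, "delta_pos": [-2, 0.6, 35], "angular": [0, 0, -0.2]}, {"fingers": 70, "delta_pos": [-2, 0.6, 55], "angular": [0, 0, -0.2]}, {"fingers": 70, "delta_pos": [-2, 0.6, 75], "angular": [0, 0, -0.2]}, {"fingers": 70, "delta_pos": [-2, 0.6, 95], "angular": [0, 0, -0.2]}, {"fingers": 70, "delta_pos": [-2, 0.6, 110], "angular": [0, 0, -0.2]}, {"fingers": 70, "delta_pos": [-2, 0.6, 120], "angular": [0, 0, -0.2]}, {"fingers": 70, "delta_pos": [-2, 0.6, 127], "angular": [0, 0, -0.2]}, {"fingers": 70, "delta_pos": [-2, 0.6, 127], "angular": [0, 0, -0.2]}, {"fingers": 60, "delta_pos": [-2, 0.6, 127], "angular": [0, 0, -0.2]}]'

```text
clock: 3.3
tool_pos: [0.5566, -0.0728, 0.0541]
orientation: [-180.0, 0.0, -98.6]
force: [0.5, 0.5, 0.1]
opening: 0.0663
gripper_force: 0.0
```

>>> apply_moves --deltas '[{"fingers": 50, "delta_pos": [0, 0, 0], "angular": [0, 0, 0]}, {"fingers": 46, "delta_pos": [0, 0, 0], "angular": [0, 0, 0]}, {"fingers": 44, "delta_pos": [0, 0, 0], "angular": [0, 0, 0]}, {"fingers": 40, "delta_pos": [0, 0, 0], "angular": [0, 0, 0]}, {"fingers": 36, "delta_pos": [0, 0, 0], "angular": [0, 0, 0]}, {"fingers": 36, "delta_pos": [0, 0, 0], "angular": [0, 0, 0]}, {"fingers": 36, "delta_pos": [0, 0, 0], "angular": [0, 0, 0]}]'

```text
clock: 4.0
tool_pos: [0.5566, -0.0727, 0.0539]
orientation: [-180.0, 0.0, -98.6]
force: [0.4, -0.7, 3.7]
opening: 0.0434
gripper_force: 30.0
```

```bash
python3 go.py padR:.19 padR:.048
```

```text
at [ 0.5566 -0.0727  0.0539] [-179.96    0.    -98.63] open 0.0434 q [ 13.  20. -26.   0. -44. -21.] clk 4.0
padR:.19 delta mm [-412.7   70.1 -136.1] rot [-0.04  0.   -0.03]
padR:.048 delta mm [-412.7   70.2    5.9] rot [-0.04  0.   -0.03]
```

>>> apply_moves --deltas '[{"fingers": 36, "delta_pos": [0, 0, -8], "angular": [0, 0, 0]}, {"fingers": 36, "delta_pos": [0, 0, -25], "angular": [0, 0, 0]}, {"fingers": 36, "delta_pos": [0, 0, -45], "angular": [0, 0, 0]}, {"fingers": 36, "delta_pos": [0, 0, -65], "angular": [0, 0, 0]}, {"fingers": 36, "delta_pos": [0, 0, -85], "angular": [0, 0, 0]}, {"fingers": 36, "delta_pos": [0, 0, -105], "angular": [0, 0, 0]}, {"fingers": 36, "delta_pos": [0, 0, -125], "angular": [0, 0, 0]}, {"fingers": 36, "delta_pos": [-10, 2, -136], "angular": [0, 0, 0]}, {"fingers": 36, "delta_pos": [-30, 5, -136], "angular": [0, 0, 0]}, {"fingers": 36, "delta_pos": [-60, 10, -136], "angular": [0, 0, 0]}]'

```text
clock: 5.0
tool_pos: [0.5548, -0.0116, 0.1897]
orientation: [180.0, 0.0, -98.8]
force: [0.0, -0.0, -1.6]
opening: 0.0431
gripper_force: 30.0
```

>>> apply_moves --deltas '[{"fingers": 36, "delta_pos": [-35, 6, 0], "angular": [0, 0, 0]}, {"fingers": 36, "delta_pos": [-70, 12, 0], "angular": [0, 0, 0]}, {"fingers": 36, "delta_pos": [-105, 18, 0], "angular": [0, 0, 0]}, {"fingers": 36, "delta_pos": [-140, 24, 0], "angular": [0, 0, 0]}, {"fingers": 36, "delta_pos": [-175, 30, 0], "angular": [0, 0, 0]}, {"fingers": 36, "delta_pos": [-210, 36, 0], "angular": [0, 0, 0]}, {"fingers": 36, "delta_pos": [-245, 42, 0], "angular": [0, 0, 0]}, {"fingers": 36, "delta_pos": [-280, 48, 0], "angular": [0, 0, 0]}, {"fingers": 36, "delta_pos": [-310, 53, 0], "angular": [0, 0, 0]}, {"fingers": 36, "delta_pos": [-325, 56, 0], "angular": [0, 0, 0]}]'

```text
clock: 6.0
tool_pos: [0.5478, 0.3203, 0.1888]
orientation: [179.9, -0.0, -98.6]
force: [-0.3, -0.4, -1.1]
opening: 0.0438
gripper_force: 30.0
```

```bash
python3 go.py padR:.19 padR:.0493
```

```text
at [0.5478 0.3203 0.1888] [ 1.7994e+02 -5.0000e-02 -9.8560e+01] open 0.0438 q [ 48.  18.  -8.  -0. -64. -56.] clk 6.0
padR:.19 delta mm [-25.5   2.6  -1.2] rot [ 0.06 -0.05  0.04]
padR:.0493 delta mm [-25.6   2.4 139.5] rot [ 0.06 -0.05  0.04]
```

>>> apply_moves --deltas '[{"fingers": 36, "delta_pos": [-13, 1, 0], "angular": [0, 0, 0]}, {"fingers": 36, "delta_pos": [-25, 2.5, 0], "angular": [0, 0, 0]}, {"fingers": 36, "delta_pos": [-25, 2.5, 15], "angular": [0, 0, 0]}, {"fingers": 36, "delta_pos": [-25, 2.5, 35], "angular": [0, 0, 0]}, {"fingers": 36, "delta_pos": [-25, 2.5, 55], "angular": [0, 0, 0]}, {"fingers": 36, "delta_pos": [-25, 2.5, 75], "angular": [0, 0, 0]}, {"fingers": 36, "delta_pos": [-25, 2.5, 95], "angular": [0, 0, 0]}, {"fingers": 36, "delta_pos": [-25, 2.5, 112], "angular": [0, 0, 0]}, {"fingers": 36, "delta_pos": [-25, 2.5, 122], "angular": [0, 0, 0]}, {"fingers": 36, "delta_pos": [-25, 2.5, 122], "angular": [0, 0, 0]}]'

```text
clock: 7.0
tool_pos: [0.5496, 0.3418, 0.0661]
orientation: [179.9, -0.1, -98.7]
force: [0.4, -0.5, 0.1]
opening: 0.0433
gripper_force: 30.0
```

```bash
python3 go.py padR:.0493; python3 - <<'E'
from h import *
s=ctrl.snapshot("side")[:,:,::-1]; t=ctrl.snapshot("top")[:,:,::-1]
c=lambda i,x,y:cv2.resize(i[y:y+100,x:x+133],(400,300),interpolation=cv2.INTER_CUBIC)
cv2.imwrite("pics/m4.png",np.hstack([c(s,130,100),c(t,65,180)]))
E
```

```text
at [0.5496 0.3418 0.0661] [ 1.799e+02 -1.300e-01 -9.870e+01] open 0.0433 q [ 49.  26. -14.  -0. -50. -58.] clk 7.0
padR:.0493 delta mm [-4.   1.1 16.8] rot [ 0.1  -0.13 -0.1 ]
```

View pics/m4.png

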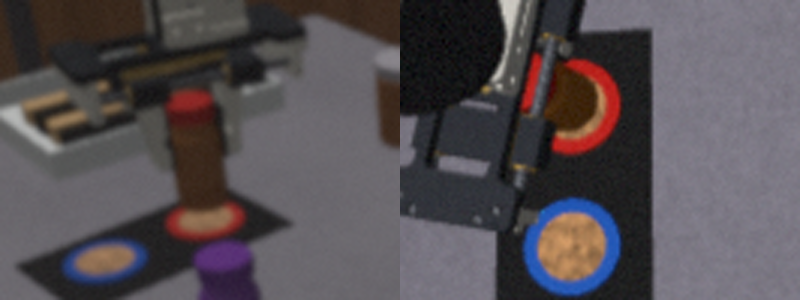

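The side view shows the red jar held upright just above the red pad, which is at about (199,173). Lowering the last 17 mm.

>>> apply_moves --deltas '[{"fingers": 36, "delta_pos": [-4, 1, 4], "angular": [0, 0, 0]}, {"fingers": 36, "delta_pos": [-4, 1, 8], "angular": [0, 0, 0]}, {"fingers": 36, "delta_pos": [-4, 1, 12], "angular": [0, 0, 0]}, {"fingers": 36, "delta_pos": [-4, 1, 15], "angular": [0, 0, 0]}, {"fingers": 36, "delta_pos": [-4, 1, 17], "angular": [0, 0, 0]}, {"fingers": 36, "delta_pos": [-4, 1, 17], "angular": [0, 0, 0]}]'

```text
clock: 7.7
tool_pos: [0.5495, 0.3468, 0.0501]
orientation: [180.0, -0.0, -98.6]
force: [0.3, -0.3, -0.3]
opening: 0.0435
gripper_force: 30.0
```

>>> apply_moves --deltas '[{"fingers": 36, "delta_pos": [0, 0, 1], "angular": [0, 0, 0]}, {"fingers": 36, "delta_pos": [0, 0, 1.5], "angular": [0, 0, 0]}, {"fingers": 36, "delta_pos": [0, 0, 1.5], "angular": [0, 0, 0]}]'

```text
clock: 8.0
tool_pos: [0.5498, 0.347, 0.0491]
orientation: [-180.0, 0.0, -98.6]
force: [0.3, -0.5, -0.9]
opening: 0.0434
gripper_force: 30.0
```

>>> apply_moves --deltas '[{"fingers": 36, "delta_pos": [0, 0, 0.7], "angular": [0, 0, 0]}, {"fingers": 36, "delta_pos": [0, 0, 1], "angular": [0, 0, 0]}, {"fingers": 36, "delta_pos": [0, 0, 1], "angular": [0, 0, 0]}]'

```text
clock: 8.3
tool_pos: [0.5499, 0.3472, 0.049]
orientation: [-180.0, 0.0, -98.6]
force: [-1.5, -0.5, 4.1]
opening: 0.0433
gripper_force: 30.0
```

Contact at 4 N, so the jar is standing. Releasing and retreating upward.

>>> apply_moves --deltas '[{"fingers": 46, "delta_pos": [0, 0, 0], "angular": [0, 0, 0]}, {"fingers": 56, "delta_pos": [0, 0, 0], "angular": [0, 0, 0]}, {"fingers": 66, "delta_pos": [0, 0, 0], "angular": [0, 0, 0]}, {"fingers": 68, "delta_pos": [0, 0, 0], "angular": [0, 0, 0]}, {"fingers": 68, "delta_pos": [0, 0, -15], "angular": [0, 0, 0]}, {"fingers": 68, "delta_pos": [0, 0, -40], "angular": [0, 0, 0]}, {"fingers": 68, "delta_pos": [0, 0, -70], "angular": [0, 0, 0]}, {"fingers": 68, "delta_pos": [0, 0, -100], "angular": [0, 0, 0]}, {"fingers": 68, "delta_pos": [0, 0, -130], "angular": [0, 0, 0]}, {"fingers": 68, "delta_pos": [0, 0, -135], "angular": [0, 0, 0]}]'

```text
clock: 9.3
tool_pos: [0.5515, 0.3483, 0.1889]
orientation: [-179.7, 0.3, -98.6]
force: [0.7, 0.1, 0.8]
opening: 0.0682
gripper_force: 0.0
```

```bash
python3 go.py blue:.18 blue:.054
```

```text
at [0.5515 0.3483 0.1889] [-179.7     0.32  -98.61] open 0.0682 q [ 49.  20.  -6.   0. -64. -58.] clk 9.3
blue:.18 delta mm [340.2 -67.1   7.3] rot [-0.3   0.32 -0.01]
blue:.054 delta mm [340.9 -66.4 133.3] rot [-0.3   0.32 -0.01]
```

>>> apply_moves --deltas '[{"fingers": 68, "delta_pos": [30, -6, 0], "angular": [0, 0, 0]}, {"fingers": 68, "delta_pos": [75, -15, 0], "angular": [0, 0, 0]}, {"fingers": 68, "delta_pos": [120, -24, 0], "angular": [0, 0, 0]}, {"fingers": 68, "delta_pos": [165, -33, 0], "angular": [0, 0, 0]}, {"fingers": 68, "delta_pos": [210, -41, 0], "angular": [0, 0, 0]}, {"fingers": 68, "delta_pos": [255, -50, 0], "angular": [0, 0, 0]}, {"fingers": 68, "delta_pos": [300, -59, 0], "angular": [0, 0, 0]}, {"fingers": 68, "delta_pos": [330, -65, 0], "angular": [0, 0, 0]}, {"fingers": 68, "delta_pos": [341, -67, 5], "angular": [0, 0, 0]}, {"fingers": 68, "delta_pos": [341, -67, 5], "angular": [0, 0, 0]}]'

```text
clock: 10.3
tool_pos: [0.5642, -0.0015, 0.1777]
orientation: [180.0, -0.0, -98.8]
force: [0.2, 0.3, -0.3]
opening: 0.0682
gripper_force: 0.0
```

>>> apply_moves --deltas '[{"fingers": 68, "delta_pos": [0, 0, 0], "angular": [0, 0, 0]}, {"fingers": 68, "delta_pos": [0, 0, 0], "angular": [0, 0, 0]}]'

```text
clock: 10.5
tool_pos: [0.5648, 0.0008, 0.1782]
orientation: [-180.0, 0.0, -98.6]
force: [-0.2, -0.4, -0.4]
opening: 0.068
gripper_force: 0.0
```

```bash
python3 go.py blue:.054; python3 - <<'E'
from h import *
s=ctrl.snapshot("side")[:,:,::-1]; t=ctrl.snapshot("top")[:,:,::-1]
c=lambda i,x,y:cv2.resize(i[y:y+100,x:x+133],(400,300),interpolation=cv2.INTER_CUBIC)
cv2.imwrite("pics/m5.png",np.vstack([np.hstack([c(s,130,100),c(t,65,180)]),np.hstack([c(s,245,165),c(t,235,155)])]))
E
```

```text
at [0.5648 0.0008 0.1782] [-1.7999e+02  1.0000e-02 -9.8580e+01] open 0.068 q [ 20.  12. -17.  -0. -60. -29.] clk 10.5
blue:.054 delta mm [ -1.5  -1.9 124.2] rot [-0.01  0.01  0.02]
```

View pics/m5.png

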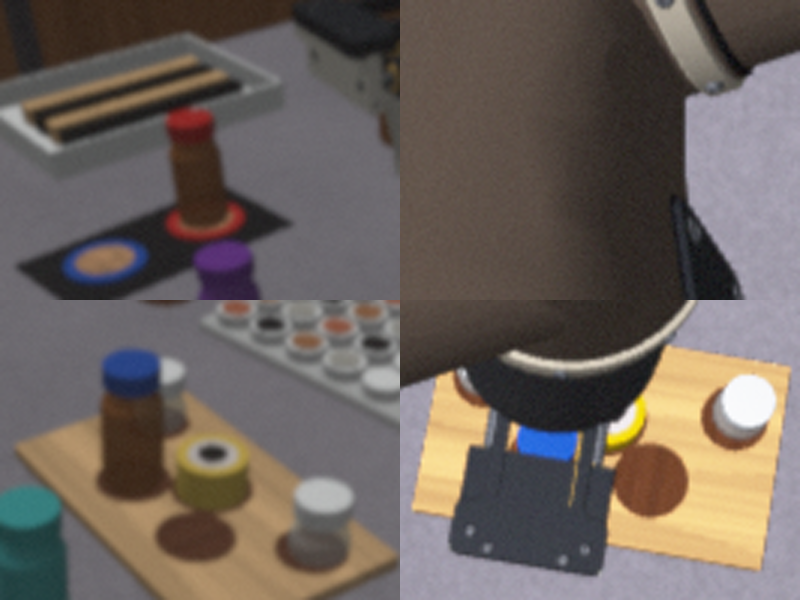

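The red jar stands centred and upright on its pad, and the blue jar is undisturbed with the dish intact. Descending on blue.

>>> apply_moves --deltas '[{"fingers": 68, "delta_pos": [-1.5, -2, 15], "angular": [0, 0, 0]}, {"fingers": 68, "delta_pos": [-1.5, -2, 35], "angular": [0, 0, 0]}, {"fingers": 68, "delta_pos": [-1.5, -2, 55], "angular": [0, 0, 0]}, {"fingers": 68, "delta_pos": [-1.5, -2, 75], "angular": [0, 0, 0]}, {"fingers": 68, "delta_pos": [-1.5, -2, 95], "angular": [0, 0, 0]}, {"fingers": 68, "delta_pos": [-1.5, -2, 110], "angular": [0, 0, 0]}, {"fingers": 68, "delta_pos": [-1.5, -2, 120], "angular": [0, 0, 0]}, {"fingers": 68, "delta_pos": [-1.5, -2, 124.5], "angular": [0, 0, 0]}, {"fingers": 68, "delta_pos": [-1.5, -2, 124.5], "angular": [0, 0, 0]}, {"fingers": 60, "delta_pos": [-1.5, -2, 124.5], "angular": [0, 0, 0]}]'

```text
clock: 11.6
tool_pos: [0.5674, 0.0013, 0.0542]
orientation: [-180.0, 0.0, -98.6]
force: [0.4, 0.4, -0.3]
opening: 0.0641
gripper_force: 0.0
```

>>> apply_moves --deltas '[{"fingers": 50, "delta_pos": [0, 0, 0], "angular": [0, 0, 0]}, {"fingers": 46, "delta_pos": [0, 0, 0], "angular": [0, 0, 0]}, {"fingers": 44, "delta_pos": [0, 0, 0], "angular": [0, 0, 0]}, {"fingers": 40, "delta_pos": [0, 0, 0], "angular": [0, 0, 0]}, {"fingers": 36, "delta_pos": [0, 0, 0], "angular": [0, 0, 0]}, {"fingers": 36, "delta_pos": [0, 0, 0], "angular": [0, 0, 0]}, {"fingers": 36, "delta_pos": [0, 0, 0], "angular": [0, 0, 0]}]'

```text
clock: 12.3
tool_pos: [0.5676, 0.0011, 0.0541]
orientation: [-179.9, 0.0, -98.6]
force: [1.7, 0.3, 6.0]
opening: 0.0433
gripper_force: 30.0
```

```bash
python3 go.py padB:.19 padB:.048
```

```text
at [0.5676 0.0011 0.0541] [-1.7992e+02  2.0000e-02 -9.8630e+01] open 0.0433 q [ 20.  20. -25.   0. -44. -29.] clk 12.3
padB:.19 delta mm [-316.1  167.9 -136. ] rot [-0.08  0.02 -0.03]
padB:.048 delta mm [-316.1  168.1    6. ] rot [-0.08  0.02 -0.03]
```

>>> apply_moves --deltas '[{"fingers": 36, "delta_pos": [0, 0, -8], "angular": [0, 0, 0]}, {"fingers": 36, "delta_pos": [0, 0, -25], "angular": [0, 0, 0]}, {"fingers": 36, "delta_pos": [0, 0, -45], "angular": [0, 0, 0]}, {"fingers": 36, "delta_pos": [0, 0, -65], "angular": [0, 0, 0]}, {"fingers": 36, "delta_pos": [0, 0, -85], "angular": [0, 0, 0]}, {"fingers": 36, "delta_pos": [0, 0, -105], "angular": [0, 0, 0]}, {"fingers": 36, "delta_pos": [0, 0, -125], "angular": [0, 0, 0]}, {"fingers": 36, "delta_pos": [-10, 5, -136], "angular": [0, 0, 0]}, {"fingers": 36, "delta_pos": [-25, 13, -136], "angular": [0, 0, 0]}, {"fingers": 36, "delta_pos": [-50, 26, -136], "angular": [0, 0, 0]}]'

```text
clock: 13.3
tool_pos: [0.5477, 0.0545, 0.1893]
orientation: [179.9, -0.0, -98.8]
force: [0.7, 0.6, -2.6]
opening: 0.0433
gripper_force: 30.0
```

>>> apply_moves --deltas '[{"fingers": 36, "delta_pos": [-30, 16, 0], "angular": [0, 0, 0]}, {"fingers": 36, "delta_pos": [-60, 32, 0], "angular": [0, 0, 0]}, {"fingers": 36, "delta_pos": [-90, 48, 0], "angular": [0, 0, 0]}, {"fingers": 36, "delta_pos": [-120, 64, 0], "angular": [0, 0, 0]}, {"fingers": 36, "delta_pos": [-150, 80, 0], "angular": [0, 0, 0]}, {"fingers": 36, "delta_pos": [-180, 96, 0], "angular": [0, 0, 0]}, {"fingers": 36, "delta_pos": [-210, 112, 0], "angular": [0, 0, 0]}, {"fingers": 36, "delta_pos": [-240, 128, 0], "angular": [0, 0, 0]}, {"fingers": 36, "delta_pos": [-260, 139, 0], "angular": [0, 0, 0]}, {"fingers": 36, "delta_pos": [-266, 142, 0], "angular": [0, 0, 0]}]'

```text
clock: 14.3
tool_pos: [0.4464, 0.3405, 0.1888]
orientation: [179.9, -0.1, -98.5]
force: [0.3, -0.9, -2.4]
opening: 0.0433
gripper_force: 30.0
```

>>> apply_moves --deltas '[{"fingers": 36, "delta_pos": [0, 0, 0], "angular": [0, 0, 0]}, {"fingers": 36, "delta_pos": [0, 0, 20], "angular": [0, 0, 0]}, {"fingers": 36, "delta_pos": [0, 0, 40], "angular": [0, 0, 0]}, {"fingers": 36, "delta_pos": [0, 0, 60], "angular": [0, 0, 0]}, {"fingers": 36, "delta_pos": [0, 0, 80], "angular": [0, 0, 0]}, {"fingers": 36, "delta_pos": [0, 0, 100], "angular": [0, 0, 0]}, {"fingers": 36, "delta_pos": [0, 0, 112], "angular": [0, 0, 0]}, {"fingers": 36, "delta_pos": [0, 0, 120], "angular": [0, 0, 0]}, {"fingers": 36, "delta_pos": [0, 0, 120], "angular": [0, 0, 0]}, {"fingers": 36, "delta_pos": [0, 0, 120], "angular": [0, 0, 0]}]'

```text
clock: 15.3
tool_pos: [0.4487, 0.3388, 0.0701]
orientation: [-180.0, 0.0, -98.7]
force: [0.6, -0.8, -2.2]
opening: 0.0435
gripper_force: 30.0
```

```bash
python3 go.py padB:.0495
```

```text
at [0.4487 0.3388 0.0701] [-1.7998e+02  2.0000e-02 -9.8650e+01] open 0.0435 q [ 57.  19. -25.   0. -46. -66.] clk 15.3
padB:.0495 delta mm [-0.  -0.2 20.6] rot [-0.02  0.02 -0.05]
```

>>> apply_moves --deltas '[{"fingers": 36, "delta_pos": [0, 0, 5], "angular": [0, 0, 0]}, {"fingers": 36, "delta_pos": [0, 0, 10], "angular": [0, 0, 0]}, {"fingers": 36, "delta_pos": [0, 0, 15], "angular": [0, 0, 0]}, {"fingers": 36, "delta_pos": [0, 0, 18], "angular": [0, 0, 0]}, {"fingers": 36, "delta_pos": [0, 0, 20], "angular": [0, 0, 0]}, {"fingers": 36, "delta_pos": [0, 0, 21.5], "angular": [0, 0, 0]}, {"fingers": 36, "delta_pos": [0, 0, 21.5], "angular": [0, 0, 0]}]'

```text
clock: 16.0
tool_pos: [0.4484, 0.3388, 0.049]
orientation: [-180.0, 0.0, -98.6]
force: [-2.5, -1.6, 8.1]
opening: 0.0432
gripper_force: 30.0
```

Contact. Releasing and rising.

>>> apply_moves --deltas '[{"fingers": 46, "delta_pos": [0, 0, 0], "angular": [0, 0, 0]}, {"fingers": 56, "delta_pos": [0, 0, 0], "angular": [0, 0, 0]}, {"fingers": 66, "delta_pos": [0, 0, 0], "angular": [0, 0, 0]}, {"fingers": 68, "delta_pos": [0, 0, 0], "angular": [0, 0, 0]}, {"fingers": 68, "delta_pos": [0, 0, -15], "angular": [0, 0, 0]}, {"fingers": 68, "delta_pos": [0, 0, -40], "angular": [0, 0, 0]}, {"fingers": 68, "delta_pos": [0, 0, -70], "angular": [0, 0, 0]}, {"fingers": 68, "delta_pos": [0, 0, -100], "angular": [0, 0, 0]}, {"fingers": 68, "delta_pos": [0, 0, -125], "angular": [0, 0, 0]}, {"fingers": 68, "delta_pos": [0, 0, -130], "angular": [0, 0, 0]}]'

```text
clock: 17.0
tool_pos: [0.4495, 0.3399, 0.1814]
orientation: [-179.8, 0.3, -98.6]
force: [-0.5, 0.1, -0.6]
opening: 0.068
gripper_force: 0.0
```

```bash
python3 go.py dish:.18
```

```text
at [0.4495 0.3399 0.1814] [-179.83    0.25  -98.62] open 0.068 q [ 57.  12. -18.   0. -60. -66.] clk 17.0
dish:.18 delta mm [ 354.9 -207.3    0.5] rot [-0.17  0.25 -0.02]
```

>>> apply_moves --deltas '[{"fingers": 72, "delta_pos": [24, -14, 0], "angular": [0, 0, 0]}, {"fingers": 72, "delta_pos": [60, -35, 0], "angular": [0, 0, 0]}, {"fingers": 72, "delta_pos": [100, -58, 0], "angular": [0, 0, 0]}, {"fingers": 72, "delta_pos": [140, -82, 0], "angular": [0, 0, 0]}, {"fingers": 72, "delta_pos": [180, -105, 0], "angular": [0, 0, 0]}, {"fingers": 72, "delta_pos": [220, -128, 0], "angular": [0, 0, 0]}, {"fingers": 72, "delta_pos": [260, -152, 0], "angular": [0, 0, 0]}, {"fingers": 72, "delta_pos": [300, -175, 0], "angular": [0, 0, 0]}, {"fingers": 72, "delta_pos": [335, -196, 0], "angular": [0, 0, 0]}, {"fingers": 72, "delta_pos": [354, -207, 0], "angular": [0, 0, 0]}]'

```text
clock: 18.0
tool_pos: [0.6001, -0.0453, 0.1771]
orientation: [179.9, -0.0, -98.8]
force: [-0.2, 0.3, 0.7]
opening: 0.0722
gripper_force: 0.0
```

>>> apply_moves --deltas '[{"fingers": 72, "delta_pos": [0, 0, 15], "angular": [0, 0, 0]}, {"fingers": 72, "delta_pos": [0, 0, 35], "angular": [0, 0, 0]}, {"fingers": 72, "delta_pos": [0, 0, 60], "angular": [0, 0, 0]}, {"fingers": 72, "delta_pos": [0, 0, 85], "angular": [0, 0, 0]}, {"fingers": 72, "delta_pos": [0, 0, 100], "angular": [0, 0, 0]}, {"fingers": 72, "delta_pos": [0, 0, 100], "angular": [0, 0, 0]}, {"fingers": 72, "delta_pos": [0, 0, 100], "angular": [0, 0, 0]}]'

```text
clock: 18.7
tool_pos: [0.5997, -0.0425, 0.0779]
orientation: [180.0, -0.0, -98.6]
force: [0.5, -0.5, 0.7]
opening: 0.0719
gripper_force: 0.0
```

```bash
python3 go.py dish:.017;  python3 - <<'E'
from h import *
s=ctrl.snapshot("side")[:,:,::-1]
c=lambda i,x,y:cv2.resize(i[y:y+100,x:x+133],(400,300),interpolation=cv2.INTER_CUBIC)
cv2.imwrite("pics/m6.png",np.hstack([c(s,130,100),c(s,245,155)]))
E
```

```text
at [ 0.5997 -0.0425  0.0779] [ 1.7995e+02 -3.0000e-02 -9.8640e+01] open 0.0719 q [ 15.  21. -19.   0. -49. -23.] clk 18.7
dish:.017 delta mm [-0.8 -1.6 60.9] rot [ 0.05 -0.03 -0.04]
```

View pics/m6.png

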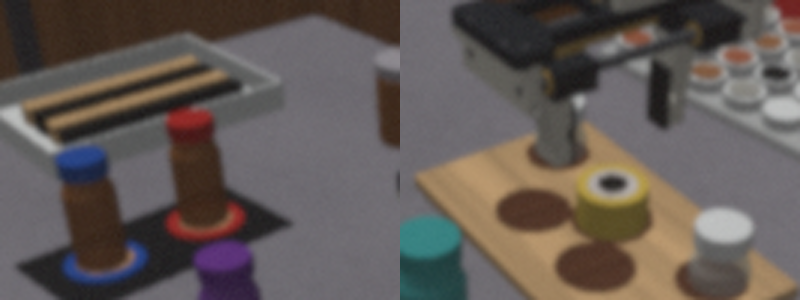

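Both jars stand centred and upright on their matching pads. The gripper is above the dish, with its spot and neighbours clear. Descending.

>>> apply_moves --deltas '[{"fingers": 72, "delta_pos": [-0.8, -1.6, 10], "angular": [0, 0, 0]}, {"fingers": 72, "delta_pos": [-0.8, -1.6, 25], "angular": [0, 0, 0]}, {"fingers": 72, "delta_pos": [-0.8, -1.6, 40], "angular": [0, 0, 0]}, {"fingers": 72, "delta_pos": [-0.8, -1.6, 52], "angular": [0, 0, 0]}, {"fingers": 72, "delta_pos": [-0.8, -1.6, 58], "angular": [0, 0, 0]}, {"fingers": 72, "delta_pos": [-0.8, -1.6, 60], "angular": [0, 0, 0]}, {"fingers": 72, "delta_pos": [-0.8, -1.6, 60], "angular": [0, 0, 0]}]'

```text
clock: 19.45
tool_pos: [0.6017, -0.0419, 0.0181]
orientation: [-180.0, -0.0, -98.6]
force: [0.3, 0.5, -0.1]
opening: 0.0718
gripper_force: 0.0
```

>>> apply_moves --deltas '[{"fingers": 62, "delta_pos": [0, 0, 0], "angular": [0, 0, 0]}, {"fingers": 55, "delta_pos": [0, 0, 0], "angular": [0, 0, 0]}, {"fingers": 52, "delta_pos": [0, 0, 0], "angular": [0, 0, 0]}, {"fingers": 50, "delta_pos": [0, 0, 0], "angular": [0, 0, 0]}, {"fingers": 46, "delta_pos": [0, 0, 0], "angular": [0, 0, 0]}, {"fingers": 42, "delta_pos": [0, 0, 0], "angular": [0, 0, 0]}, {"fingers": 42, "delta_pos": [0, 0, 0], "angular": [0, 0, 0]}]'

```text
clock: 20.15
tool_pos: [0.6017, -0.0418, 0.0184]
orientation: [-180.0, 0.0, -98.6]
force: [-0.7, 0.1, 2.9]
opening: 0.0493
gripper_force: 30.0
```

```bash
python3 go.py pan:.14 pan:.056
```

```text
at [ 0.6017 -0.0418  0.0184] [-1.7997e+02  1.0000e-02 -9.8640e+01] open 0.0493 q [ 15.  26. -22.   0. -42. -23.] clk 20.15
pan:.14 delta mm [ 256.7    9.4 -121.7] rot [-0.03  0.01 -0.04]
pan:.056 delta mm [256.7   9.5 -37.7] rot [-0.03  0.01 -0.04]
```

>>> apply_moves --deltas '[{"fingers": 42, "delta_pos": [0, 0, -8], "angular": [0, 0, 0]}, {"fingers": 42, "delta_pos": [0, 0, -25], "angular": [0, 0, 0]}, {"fingers": 42, "delta_pos": [0, 0, -45], "angular": [0, 0, 0]}, {"fingers": 42, "delta_pos": [0, 0, -65], "angular": [0, 0, 0]}, {"fingers": 42, "delta_pos": [0, 0, -85], "angular": [0, 0, 0]}, {"fingers": 42, "delta_pos": [0, 0, -105], "angular": [0, 0, 0]}, {"fingers": 42, "delta_pos": [5, 0, -120], "angular": [0, 0, 0]}, {"fingers": 42, "delta_pos": [20, 1, -122], "angular": [0, 0, 0]}, {"fingers": 42, "delta_pos": [45, 2, -122], "angular": [0, 0, 0]}, {"fingers": 42, "delta_pos": [75, 3, -122], "angular": [0, 0, 0]}]'

```text
clock: 21.15
tool_pos: [0.5863, -0.1163, 0.1396]
orientation: [179.9, 0.0, -98.6]
force: [-0.2, -0.1, -0.6]
opening: 0.0495
gripper_force: 30.0
```

>>> apply_moves --deltas '[{"fingers": 42, "delta_pos": [30, 1, 0], "angular": [0, 0, 0]}, {"fingers": 42, "delta_pos": [60, 2, 0], "angular": [0, 0, 0]}, {"fingers": 42, "delta_pos": [90, 3, 0], "angular": [0, 0, 0]}, {"fingers": 42, "delta_pos": [120, 4, 0], "angular": [0, 0, 0]}, {"fingers": 42, "delta_pos": [148, 5, 0], "angular": [0, 0, 0]}, {"fingers": 42, "delta_pos": [170, 6, 0], "angular": [0, 0, 0]}, {"fingers": 42, "delta_pos": [182, 6.5, 0], "angular": [0, 0, 0]}, {"fingers": 42, "delta_pos": [182, 6.5, 15], "angular": [0, 0, 0]}, {"fingers": 42, "delta_pos": [182, 6.5, 30], "angular": [0, 0, 0]}, {"fingers": 42, "delta_pos": [182, 6.5, 30], "angular": [0, 0, 0]}]'

```text
clock: 22.15
tool_pos: [0.5513, -0.2942, 0.1074]
orientation: [179.7, 0.1, -98.7]
force: [0.5, 0.0, -1.1]
opening: 0.0493
gripper_force: 30.0
```

>>> apply_moves --deltas '[{"fingers": 42, "delta_pos": [0, 0, 15], "angular": [0, 0, 0]}, {"fingers": 42, "delta_pos": [0, 0, 30], "angular": [0, 0, 0]}, {"fingers": 42, "delta_pos": [0, 0, 30], "angular": [0, 0, 0]}, {"fingers": 42, "delta_pos": [0, 0, 30], "angular": [0, 0, 0]}]'

```text
clock: 22.55
tool_pos: [0.5535, -0.2945, 0.0805]
orientation: [180.0, -0.0, -98.6]
force: [-0.4, -0.1, -0.2]
opening: 0.0495
gripper_force: 30.0
```

```bash
python3 go.py pan:.0545;  python3 - <<'E'
from h import *
s=ctrl.snapshot("side")[:,:,::-1]; t=ctrl.snapshot("top")[:,:,::-1]
c=lambda i,x,y:cv2.resize(i[y:y+120,x:x+160],(400,300),interpolation=cv2.INTER_CUBIC)
cv2.imwrite("pics/m7.png",np.hstack([c(s,320,220),c(t,350,150)]))
E
```

```text
at [ 0.5535 -0.2945  0.0805] [ 1.7998e+02 -1.0000e-02 -9.8620e+01] open 0.0495 q [-10.  23. -16.   0. -51.   2.] clk 22.55
pan:.0545 delta mm [-0.4 -0.2 26. ] rot [ 0.02 -0.01 -0.02]
```

View pics/m7.png

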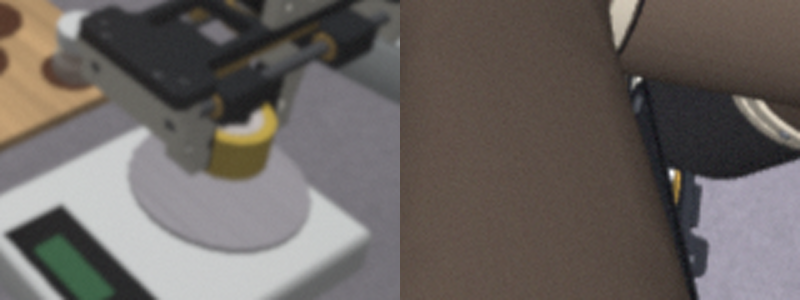

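The dish is held level above the pan. Lowering.

>>> apply_moves --deltas '[{"fingers": 42, "delta_pos": [0, 0, 7], "angular": [0, 0, 0]}, {"fingers": 42, "delta_pos": [0, 0, 14], "angular": [0, 0, 0]}, {"fingers": 42, "delta_pos": [0, 0, 20], "angular": [0, 0, 0]}, {"fingers": 42, "delta_pos": [0, 0, 24], "angular": [0, 0, 0]}, {"fingers": 42, "delta_pos": [0, 0, 26], "angular": [0, 0, 0]}, {"fingers": 42, "delta_pos": [0, 0, 26.5], "angular": [0, 0, 0]}, {"fingers": 42, "delta_pos": [0, 0, 26.5], "angular": [0, 0, 0]}]'

```text
clock: 23.35
tool_pos: [0.553, -0.2945, 0.0544]
orientation: [180.0, -0.0, -98.6]
force: [-3.9, 2.6, 8.5]
opening: 0.0493
gripper_force: 30.0
```

>>> apply_moves --deltas '[{"fingers": 52, "delta_pos": [0, 0, 0], "angular": [0, 0, 0]}, {"fingers": 60, "delta_pos": [0, 0, 0], "angular": [0, 0, 0]}, {"fingers": 70, "delta_pos": [0, 0, 0], "angular": [0, 0, 0]}, {"fingers": 70, "delta_pos": [0, 0, 0], "angular": [0, 0, 0]}, {"fingers": 70, "delta_pos": [0, 0, -15], "angular": [0, 0, 0]}, {"fingers": 70, "delta_pos": [0, 0, -40], "angular": [0, 0, 0]}, {"fingers": 70, "delta_pos": [0, 0, -70], "angular": [0, 0, 0]}, {"fingers": 70, "delta_pos": [0, 0, -100], "angular": [0, 0, 0]}, {"fingers": 70, "delta_pos": [0, 0, -120], "angular": [0, 0, 0]}, {"fingers": 70, "delta_pos": [0, 0, -125], "angular": [0, 0, 0]}]'

```text
clock: 24.35
tool_pos: [0.5548, -0.295, 0.1814]
orientation: [-179.7, -0.0, -98.6]
force: [0.1, -0.0, 0.3]
opening: 0.0704
gripper_force: 0.0
```

```bash
sed -i 's/P=dict(/P=dict(jB=(.4486,.3388),jR=(.5498,.3470),rR=(.5566,-.0727),rB=(.5675,.0012),/' go.py; python3 go.py jB:.18
```

```text
at [ 0.5548 -0.295   0.1814] [-1.7975e+02 -4.0000e-02 -9.8630e+01] open 0.0704 q [-10.  18.  -9.   0. -63.   2.] clk 24.35
jB:.18 delta mm [-6.107e+02  2.001e+02  1.000e-01] rot [-0.25 -0.04 -0.03]
```

>>> apply_moves --deltas '[{"fingers": 68, "delta_pos": [-25, 8, 0], "angular": [0, 0, 0]}, {"fingers": 68, "delta_pos": [-65, 21, 0], "angular": [0, 0, 0]}, {"fingers": 68, "delta_pos": [-105, 34, 0], "angular": [0, 0, 0]}, {"fingers": 68, "delta_pos": [-145, 47, 0], "angular": [0, 0, 0]}, {"fingers": 68, "delta_pos": [-185, 61, 0], "angular": [0, 0, 0]}, {"fingers": 68, "delta_pos": [-225, 74, 0], "angular": [0, 0, 0]}, {"fingers": 68, "delta_pos": [-265, 87, 0], "angular": [0, 0, 0]}, {"fingers": 68, "delta_pos": [-305, 100, 0], "angular": [0, 0, 0]}, {"fingers": 68, "delta_pos": [-345, 113, 0], "angular": [0, 0, 0]}, {"fingers": 68, "delta_pos": [-385, 126, 0], "angular": [0, 0, 0]}]'

```text
clock: 25.35
tool_pos: [0.4858, 0.1065, 0.1779]
orientation: [180.0, -0.0, -98.6]
force: [1.3, 0.2, 0.3]
opening: 0.0681
gripper_force: 0.0
```

>>> apply_moves --deltas '[{"fingers": 68, "delta_pos": [-40, 13, 0], "angular": [0, 0, 0]}, {"fingers": 68, "delta_pos": [-80, 26, 0], "angular": [0, 0, 0]}, {"fingers": 68, "delta_pos": [-120, 39, 0], "angular": [0, 0, 0]}, {"fingers": 68, "delta_pos": [-160, 53, 0], "angular": [0, 0, 0]}, {"fingers": 68, "delta_pos": [-195, 64, 0], "angular": [0, 0, 0]}, {"fingers": 68, "delta_pos": [-217, 71, 0], "angular": [0, 0, 0]}, {"fingers": 68, "delta_pos": [-225.7, 74, 0], "angular": [0, 0, 0]}, {"fingers": 68, "delta_pos": [-225.7, 74, 0], "angular": [0, 0, 0]}, {"fingers": 68, "delta_pos": [-225.7, 74, 0], "angular": [0, 0, 0]}]'

```text
clock: 26.25
tool_pos: [0.4473, 0.3384, 0.178]
orientation: [180.0, -0.1, -98.7]
force: [0.2, -0.5, -0.1]
opening: 0.0679
gripper_force: 0.0
```

```bash
python3 go.py jB:.049;  python3 - <<'E'
from h import *
s=ctrl.snapshot("side")[:,:,::-1]; t=ctrl.snapshot("top")[:,:,::-1]
c=lambda i,x,y:cv2.resize(i[y:y+120,x:x+160],(400,300),interpolation=cv2.INTER_CUBIC)
cv2.imwrite("pics/m8.png",np.vstack([np.hstack([c(s,320,220),c(t,350,150)]),np.hstack([c(s,110,90),c(t,225,140)])]))
h=cv2.cvtColor(t[180:250,395:460],cv2.COLOR_BGR2HSV); m=cv2.inRange(h,(22,150,80),(33,255,255)); y,x=np.nonzero(m)
e=cv2.minEnclosingCircle(np.c_[x,y].astype(np.float32)); u=e[0]+np.array([395,180]); print(e,u,plane("top",u,.078),plane("top",u,.068))
E
```

```text
at [0.4473 0.3384 0.178 ] [ 1.7996e+02 -6.0000e-02 -9.8660e+01] open 0.0679 q [ 57.  12. -18.  -0. -60. -66.] clk 26.25
jB:.049 delta mm [ -0.7  -1.3 129. ] rot [ 0.04 -0.06 -0.06]
((35.5, 34.0), 14.080227851867676) [430.5 214. ] [ 0.55150952 -0.28944759  0.078     ] [ 0.55320867 -0.2929122   0.068     ]
```

View pics/m8.png

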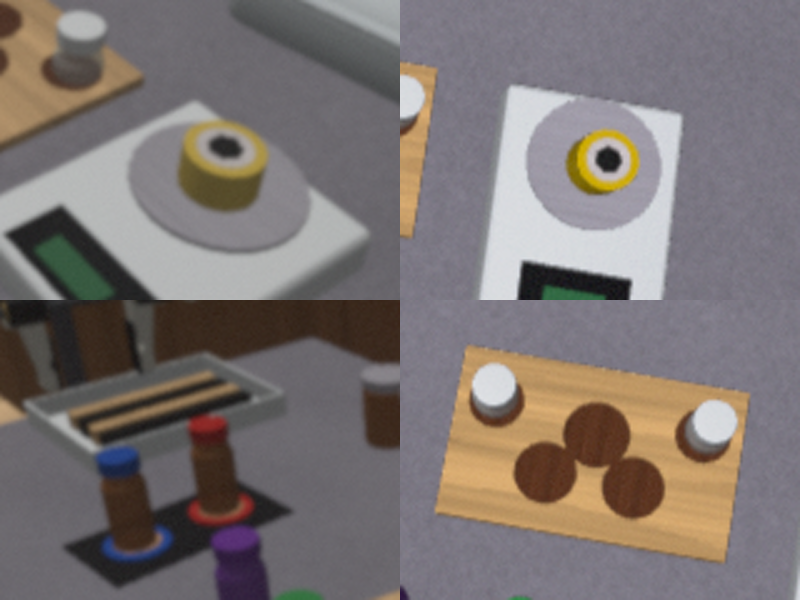

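The dish stands centred on the pan (top crop foot about (597,165), pan centre (594,163)) and both jars are upright on their pads. Now fetching blue.

>>> apply_moves --deltas '[{"fingers": 68, "delta_pos": [-0.7, -1.3, 15], "angular": [0, 0, 0]}, {"fingers": 68, "delta_pos": [-0.7, -1.3, 35], "angular": [0, 0, 0]}, {"fingers": 68, "delta_pos": [-0.7, -1.3, 60], "angular": [0, 0, 0]}, {"fingers": 68, "delta_pos": [-0.7, -1.3, 85], "angular": [0, 0, 0]}, {"fingers": 68, "delta_pos": [-0.7, -1.3, 105], "angular": [0, 0, 0]}, {"fingers": 68, "delta_pos": [-0.7, -1.3, 118], "angular": [0, 0, 0]}, {"fingers": 68, "delta_pos": [-0.7, -1.3, 126], "angular": [0, 0, 0]}, {"fingers": 68, "delta_pos": [-0.7, -1.3, 128.5], "angular": [0, 0, 0]}, {"fingers": 68, "delta_pos": [-0.7, -1.3, 128.5], "angular": [0, 0, 0]}, {"fingers": 60, "delta_pos": [-0.7, -1.3, 128.5], "angular": [0, 0, 0]}]'

```text
clock: 27.35
tool_pos: [0.4493, 0.3402, 0.0509]
orientation: [-180.0, 0.1, -98.6]
force: [0.8, 0.6, 0.5]
opening: 0.0641
gripper_force: 0.0
```

>>> apply_moves --deltas '[{"fingers": 50, "delta_pos": [0, 0, 0], "angular": [0, 0, 0]}, {"fingers": 46, "delta_pos": [0, 0, 0], "angular": [0, 0, 0]}, {"fingers": 44, "delta_pos": [0, 0, 0], "angular": [0, 0, 0]}, {"fingers": 40, "delta_pos": [0, 0, 0], "angular": [0, 0, 0]}, {"fingers": 36, "delta_pos": [0, 0, 0], "angular": [0, 0, 0]}, {"fingers": 36, "delta_pos": [0, 0, 0], "angular": [0, 0, 0]}, {"fingers": 36, "delta_pos": [0, 0, 0], "angular": [0, 0, 0]}]'

```text
clock: 28.05
tool_pos: [0.449, 0.34, 0.0503]
orientation: [-180.0, 0.0, -98.6]
force: [-0.6, -1.1, 4.4]
opening: 0.0433
gripper_force: 30.0
```

```bash
python3 go.py rB:.19; python3 -c "
from h import *
print(plane('top',(283,208.8),.012),plane('top',(318.2,215.2),.012))"
```

```text
at [0.449  0.34   0.0503] [-1.7999e+02  2.0000e-02 -9.8640e+01] open 0.0433 q [ 57.  20. -26.   0. -44. -66.] clk 28.05
rB:.19 delta mm [ 317.1 -168.1 -139.7] rot [-0.01  0.02 -0.04]
[0.5681945  0.00221788 0.012     ] [ 0.55573184 -0.07298603  0.012     ]
```

>>> apply_moves --deltas '[{"fingers": 36, "delta_pos": [0, 0, -8], "angular": [0, 0, 0]}, {"fingers": 36, "delta_pos": [0, 0, -25], "angular": [0, 0, 0]}, {"fingers": 36, "delta_pos": [0, 0, -45], "angular": [0, 0, 0]}, {"fingers": 36, "delta_pos": [0, 0, -65], "angular": [0, 0, 0]}, {"fingers": 36, "delta_pos": [0, 0, -85], "angular": [0, 0, 0]}, {"fingers": 36, "delta_pos": [0, 0, -105], "angular": [0, 0, 0]}, {"fingers": 36, "delta_pos": [0, 0, -125], "angular": [0, 0, 0]}, {"fingers": 36, "delta_pos": [10, -5, -139], "angular": [0, 0, 0]}, {"fingers": 36, "delta_pos": [25, -13, -139], "angular": [0, 0, 0]}, {"fingers": 36, "delta_pos": [50, -26, -139], "angular": [0, 0, 0]}]'

```text
clock: 29.05
tool_pos: [0.4669, 0.2856, 0.1885]
orientation: [180.0, 0.0, -98.6]
force: [0.6, 0.0, -2.9]
opening: 0.0433
gripper_force: 30.0
```

>>> apply_moves --deltas '[{"fingers": 36, "delta_pos": [30, -16, 0], "angular": [0, 0, 0]}, {"fingers": 36, "delta_pos": [60, -32, 0], "angular": [0, 0, 0]}, {"fingers": 36, "delta_pos": [90, -48, 0], "angular": [0, 0, 0]}, {"fingers": 36, "delta_pos": [120, -64, 0], "angular": [0, 0, 0]}, {"fingers": 36, "delta_pos": [150, -80, 0], "angular": [0, 0, 0]}, {"fingers": 36, "delta_pos": [180, -96, 0], "angular": [0, 0, 0]}, {"fingers": 36, "delta_pos": [210, -112, 0], "angular": [0, 0, 0]}, {"fingers": 36, "delta_pos": [240, -128, 0], "angular": [0, 0, 0]}, {"fingers": 36, "delta_pos": [260, -139, 0], "angular": [0, 0, 0]}, {"fingers": 36, "delta_pos": [266, -142, 0], "angular": [0, 0, 0]}]'

```text
clock: 30.05
tool_pos: [0.5667, -0.0012, 0.1875]
orientation: [179.9, -0.1, -98.8]
force: [-0.9, -0.3, -2.7]
opening: 0.0434
gripper_force: 30.0
```

>>> apply_moves --deltas '[{"fingers": 36, "delta_pos": [0, 0, 0], "angular": [0, 0, 0]}, {"fingers": 36, "delta_pos": [0, 0, 20], "angular": [0, 0, 0]}, {"fingers": 36, "delta_pos": [0, 0, 40], "angular": [0, 0, 0]}, {"fingers": 36, "delta_pos": [0, 0, 60], "angular": [0, 0, 0]}, {"fingers": 36, "delta_pos": [0, 0, 80], "angular": [0, 0, 0]}, {"fingers": 36, "delta_pos": [0, 0, 100], "angular": [0, 0, 0]}, {"fingers": 36, "delta_pos": [0, 0, 112], "angular": [0, 0, 0]}, {"fingers": 36, "delta_pos": [0, 0, 118], "angular": [0, 0, 0]}, {"fingers": 36, "delta_pos": [0, 0, 118], "angular": [0, 0, 0]}, {"fingers": 36, "delta_pos": [0, 0, 118], "angular": [0, 0, 0]}]'

```text
clock: 31.05
tool_pos: [0.568, 0.0024, 0.0717]
orientation: [-179.9, 0.0, -98.6]
force: [0.1, 0.3, -2.1]
opening: 0.0435
gripper_force: 30.0
```

```bash
sed -i 's/rB=(.5675,.0012)/rB=(.5675,.0024)/' go.py; python3 go.py rB:.0555
```

```text
at [0.568  0.0024 0.0717] [-1.7995e+02  1.0000e-02 -9.8620e+01] open 0.0435 q [ 20.  19. -24.   0. -47. -29.] clk 31.05
rB:.0555 delta mm [ 0.   0.5 16.2] rot [-0.05  0.01 -0.02]
```

>>> apply_moves --deltas '[{"fingers": 36, "delta_pos": [0, 0.5, 5], "angular": [0, 0, 0]}, {"fingers": 36, "delta_pos": [0, 0.5, 10], "angular": [0, 0, 0]}, {"fingers": 36, "delta_pos": [0, 0.5, 14], "angular": [0, 0, 0]}, {"fingers": 36, "delta_pos": [0, 0.5, 15.5], "angular": [0, 0, 0]}, {"fingers": 36, "delta_pos": [0, 0.5, 16.5], "angular": [0, 0, 0]}, {"fingers": 36, "delta_pos": [0, 0.5, 16.5], "angular": [0, 0, 0]}]'

```text
clock: 31.65
tool_pos: [0.5667, 0.0021, 0.0553]
orientation: [180.0, -0.0, -98.6]
force: [-3.6, 0.1, 6.8]
opening: 0.0434
gripper_force: 30.0
```

>>> apply_moves --deltas '[{"fingers": 46, "delta_pos": [0, 0, 0], "angular": [0, 0, 0]}, {"fingers": 56, "delta_pos": [0, 0, 0], "angular": [0, 0, 0]}, {"fingers": 66, "delta_pos": [0, 0, 0], "angular": [0, 0, 0]}, {"fingers": 68, "delta_pos": [0, 0, 0], "angular": [0, 0, 0]}, {"fingers": 68, "delta_pos": [0, 0, -15], "angular": [0, 0, 0]}, {"fingers": 68, "delta_pos": [0, 0, -40], "angular": [0, 0, 0]}, {"fingers": 68, "delta_pos": [0, 0, -70], "angular": [0, 0, 0]}, {"fingers": 68, "delta_pos": [0, 0, -100], "angular": [0, 0, 0]}, {"fingers": 68, "delta_pos": [0, 0, -120], "angular": [0, 0, 0]}, {"fingers": 68, "delta_pos": [0, 0, -125], "angular": [0, 0, 0]}]'

```text
clock: 32.65
tool_pos: [0.5684, 0.0025, 0.1823]
orientation: [-179.8, 0.1, -98.6]
force: [-0.1, 0.5, -0.3]
opening: 0.0681
gripper_force: 0.0
```

```bash
python3 go.py jR:.18
```

```text
at [0.5684 0.0025 0.1823] [-1.7976e+02  9.0000e-02 -9.8630e+01] open 0.0681 q [ 20.  12. -17.   0. -61. -29.] clk 32.65
jR:.18 delta mm [-337.8   70.1    2.6] rot [-0.24  0.09 -0.03]
```

>>> apply_moves --deltas '[{"fingers": 68, "delta_pos": [-30, 6, 0], "angular": [0, 0, 0]}, {"fingers": 68, "delta_pos": [-75, 15.5, 0], "angular": [0, 0, 0]}, {"fingers": 68, "delta_pos": [-120, 25, 0], "angular": [0, 0, 0]}, {"fingers": 68, "delta_pos": [-165, 34, 0], "angular": [0, 0, 0]}, {"fingers": 68, "delta_pos": [-210, 43, 0], "angular": [0, 0, 0]}, {"fingers": 68, "delta_pos": [-255, 53, 0], "angular": [0, 0, 0]}, {"fingers": 68, "delta_pos": [-300, 62, 0], "angular": [0, 0, 0]}, {"fingers": 68, "delta_pos": [-328, 68, 0], "angular": [0, 0, 0]}, {"fingers": 68, "delta_pos": [-338, 70, 2], "angular": [0, 0, 0]}, {"fingers": 68, "delta_pos": [-338, 70, 2], "angular": [0, 0, 0]}]'

```text
clock: 33.65
tool_pos: [0.5479, 0.3478, 0.1758]
orientation: [179.9, -0.1, -98.6]
force: [0.4, -0.0, 0.1]
opening: 0.0681
gripper_force: 0.0
```

>>> apply_moves --deltas '[{"fingers": 68, "delta_pos": [0, 0, 0], "angular": [0, 0, 0]}, {"fingers": 68, "delta_pos": [0, 0, 0], "angular": [0, 0, 0]}]'

```text
clock: 33.85
tool_pos: [0.5487, 0.3456, 0.1775]
orientation: [180.0, -0.0, -98.7]
force: [-0.4, -0.2, -0.0]
opening: 0.0679
gripper_force: 0.0
```

```bash
python3 go.py jR:.0495
```

```text
at [0.5487 0.3456 0.1775] [ 1.7999e+02 -2.0000e-02 -9.8710e+01] open 0.0679 q [ 49.  20.  -7.   0. -63. -58.] clk 33.85
jR:.0495 delta mm [ -1.6  -0.9 128. ] rot [ 0.01 -0.02 -0.11]
```

>>> apply_moves --deltas '[{"fingers": 68, "delta_pos": [-1.6, -0.9, 15], "angular": [0, 0, 0]}, {"fingers": 68, "delta_pos": [-1.6, -0.9, 35], "angular": [0, 0, 0]}, {"fingers": 68, "delta_pos": [-1.6, -0.9, 60], "angular": [0, 0, 0]}, {"fingers": 68, "delta_pos": [-1.6, -0.9, 85], "angular": [0, 0, 0]}, {"fingers": 68, "delta_pos": [-1.6, -0.9, 105], "angular": [0, 0, 0]}, {"fingers": 68, "delta_pos": [-1.6, -0.9, 118], "angular": [0, 0, 0]}, {"fingers": 68, "delta_pos": [-1.6, -0.9, 125], "angular": [0, 0, 0]}, {"fingers": 68, "delta_pos": [-1.6, -0.9, 127.5], "angular": [0, 0, 0]}, {"fingers": 68, "delta_pos": [-1.6, -0.9, 127.5], "angular": [0, 0, 0]}, {"fingers": 60, "delta_pos": [-1.6, -0.9, 127.5], "angular": [0, 0, 0]}]'

```text
clock: 34.85
tool_pos: [0.5502, 0.3488, 0.051]
orientation: [-179.9, 0.1, -98.6]
force: [0.1, 0.5, -0.6]
opening: 0.0645
gripper_force: 0.0
```

>>> apply_moves --deltas '[{"fingers": 50, "delta_pos": [0, 0, 0], "angular": [0, 0, 0]}, {"fingers": 46, "delta_pos": [0, 0, 0], "angular": [0, 0, 0]}, {"fingers": 44, "delta_pos": [0, 0, 0], "angular": [0, 0, 0]}, {"fingers": 40, "delta_pos": [0, 0, 0], "angular": [0, 0, 0]}, {"fingers": 36, "delta_pos": [0, 0, 0], "angular": [0, 0, 0]}, {"fingers": 36, "delta_pos": [0, 0, 0], "angular": [0, 0, 0]}, {"fingers": 36, "delta_pos": [0, 0, 0], "angular": [0, 0, 0]}]'

```text
clock: 35.55
tool_pos: [0.5499, 0.3485, 0.0504]
orientation: [-180.0, 0.0, -98.6]
force: [-0.1, -1.0, 3.2]
opening: 0.043
gripper_force: 30.0
```

```bash
python3 go.py rR:.19
```

```text
at [0.5499 0.3485 0.0504] [-1.7998e+02  2.0000e-02 -9.8640e+01] open 0.043 q [ 50.  27. -14.   0. -49. -58.] clk 35.55
rR:.19 delta mm [ 415.4  -69.9 -139.7] rot [-0.02  0.02 -0.04]
```

>>> apply_moves --deltas '[{"fingers": 36, "delta_pos": [0, 0, -8], "angular": [0, 0, 0]}, {"fingers": 36, "delta_pos": [0, 0, -25], "angular": [0, 0, 0]}, {"fingers": 36, "delta_pos": [0, 0, -45], "angular": [0, 0, 0]}, {"fingers": 36, "delta_pos": [0, 0, -65], "angular": [0, 0, 0]}, {"fingers": 36, "delta_pos": [0, 0, -85], "angular": [0, 0, 0]}, {"fingers": 36, "delta_pos": [0, 0, -105], "angular": [0, 0, 0]}, {"fingers": 36, "delta_pos": [0, 0, -125], "angular": [0, 0, 0]}, {"fingers": 36, "delta_pos": [15, -2.5, -140], "angular": [0, 0, 0]}, {"fingers": 36, "delta_pos": [40, -7, -142], "angular": [0, 0, 0]}, {"fingers": 36, "delta_pos": [75, -12.5, -142], "angular": [0, 0, 0]}]'

```text
clock: 36.55
tool_pos: [0.5504, 0.2711, 0.192]
orientation: [180.0, 0.0, -98.6]
force: [1.1, -0.2, -1.4]
opening: 0.0431
gripper_force: 30.0
```

>>> apply_moves --deltas '[{"fingers": 36, "delta_pos": [37, -6, 0], "angular": [0, 0, 0]}, {"fingers": 36, "delta_pos": [74, -12.5, 0], "angular": [0, 0, 0]}, {"fingers": 36, "delta_pos": [111, -19, 0], "angular": [0, 0, 0]}, {"fingers": 36, "delta_pos": [148, -25, 0], "angular": [0, 0, 0]}, {"fingers": 36, "delta_pos": [185, -31.5, 0], "angular": [0, 0, 0]}, {"fingers": 36, "delta_pos": [222, -38, 0], "angular": [0, 0, 0]}, {"fingers": 36, "delta_pos": [259, -44, 0], "angular": [0, 0, 0]}, {"fingers": 36, "delta_pos": [296, -50, 0], "angular": [0, 0, 0]}, {"fingers": 36, "delta_pos": [325, -55, 0], "angular": [0, 0, 0]}, {"fingers": 36, "delta_pos": [339, -57.5, 0], "angular": [0, 0, 0]}]'

```text
clock: 37.55
tool_pos: [0.5547, -0.0748, 0.1913]
orientation: [179.9, -0.0, -98.8]
force: [0.2, 0.6, -1.6]
opening: 0.0433
gripper_force: 30.0
```

>>> apply_moves --deltas '[{"fingers": 36, "delta_pos": [0, 0, 0], "angular": [0, 0, 0]}, {"fingers": 36, "delta_pos": [0, 0, 0], "angular": [0, 0, 0]}, {"fingers": 36, "delta_pos": [0, 0, 0], "angular": [0, 0, 0]}]'

```text
clock: 37.85
tool_pos: [0.5564, -0.071, 0.1919]
orientation: [180.0, 0.0, -98.6]
force: [-0.6, 0.5, -1.7]
opening: 0.043
gripper_force: 30.0
```

```bash
sed -i 's/rR=(.5566,-.0727)/rR=(.5566,-.0713)/' go.py; python3 go.py rR:.0555
```

```text
at [ 0.5564 -0.071   0.1919] [179.98   0.   -98.62] open 0.043 q [ 13.  11. -17.  -0. -62. -21.] clk 37.85
rR:.0555 delta mm [  0.3  -0.3 136.4] rot [ 0.02  0.   -0.02]
```

>>> apply_moves --deltas '[{"fingers": 36, "delta_pos": [0, 0, 15], "angular": [0, 0, 0]}, {"fingers": 36, "delta_pos": [0, 0, 35], "angular": [0, 0, 0]}, {"fingers": 36, "delta_pos": [0, 0, 55], "angular": [0, 0, 0]}, {"fingers": 36, "delta_pos": [0, 0, 75], "angular": [0, 0, 0]}, {"fingers": 36, "delta_pos": [0, 0, 95], "angular": [0, 0, 0]}, {"fingers": 36, "delta_pos": [0, 0, 110], "angular": [0, 0, 0]}, {"fingers": 36, "delta_pos": [0, 0, 120], "angular": [0, 0, 0]}, {"fingers": 36, "delta_pos": [0, 0, 126], "angular": [0, 0, 0]}, {"fingers": 36, "delta_pos": [0, 0, 131], "angular": [0, 0, 0]}, {"fingers": 36, "delta_pos": [0, 0, 131], "angular": [0, 0, 0]}]'

```text
clock: 38.85
tool_pos: [0.5567, -0.0713, 0.0609]
orientation: [180.0, -0.0, -98.6]
force: [-1.0, -0.0, -0.9]
opening: 0.0431
gripper_force: 30.0
```

```bash
python3 go.py rR:.0555
```

```text
at [ 0.5567 -0.0713  0.0609] [179.98  -0.   -98.63] open 0.0431 q [ 13.  19. -26.  -0. -45. -21.] clk 38.85
rR:.0555 delta mm [0.  0.  5.4] rot [ 0.02 -0.   -0.03]
```

>>> apply_moves --deltas '[{"fingers": 36, "delta_pos": [0, 0, 2], "angular": [0, 0, 0]}, {"fingers": 36, "delta_pos": [0, 0, 4], "angular": [0, 0, 0]}, {"fingers": 36, "delta_pos": [0, 0, 5], "angular": [0, 0, 0]}, {"fingers": 36, "delta_pos": [0, 0, 6], "angular": [0, 0, 0]}, {"fingers": 36, "delta_pos": [0, 0, 6], "angular": [0, 0, 0]}]'

```text
clock: 39.35
tool_pos: [0.5568, -0.0715, 0.0554]
orientation: [-180.0, -0.0, -98.6]
force: [-1.1, 0.3, 2.1]
opening: 0.0434
gripper_force: 30.0
```

Contact at 2 N. Releasing, rising, and moving the arm clear to look.

>>> apply_moves --deltas '[{"fingers": 46, "delta_pos": [0, 0, 0], "angular": [0, 0, 0]}, {"fingers": 56, "delta_pos": [0, 0, 0], "angular": [0, 0, 0]}, {"fingers": 66, "delta_pos": [0, 0, 0], "angular": [0, 0, 0]}, {"fingers": 68, "delta_pos": [0, 0, 0], "angular": [0, 0, 0]}, {"fingers": 68, "delta_pos": [0, 0, -15], "angular": [0, 0, 0]}, {"fingers": 68, "delta_pos": [0, 0, -40], "angular": [0, 0, 0]}, {"fingers": 68, "delta_pos": [0, 0, -70], "angular": [0, 0, 0]}, {"fingers": 68, "delta_pos": [0, 0, -100], "angular": [0, 0, 0]}, {"fingers": 68, "delta_pos": [0, 0, -120], "angular": [0, 0, 0]}, {"fingers": 68, "delta_pos": [0, 0, -130], "angular": [0, 0, 0]}]'

```text
clock: 40.35
tool_pos: [0.5576, -0.0714, 0.1872]
orientation: [-179.8, 0.1, -98.6]
force: [0.2, 0.4, -1.1]
opening: 0.0678
gripper_force: 0.0
```

>>> apply_moves --deltas '[{"fingers": 68, "delta_pos": [-30, 6, 0], "angular": [0, 0, 0]}, {"fingers": 68, "delta_pos": [-70, 15, 0], "angular": [0, 0, 0]}, {"fingers": 68, "delta_pos": [-110, 23, 0], "angular": [0, 0, 0]}, {"fingers": 68, "delta_pos": [-150, 32, 0], "angular": [0, 0, 0]}, {"fingers": 68, "delta_pos": [-190, 40, 0], "angular": [0, 0, 0]}, {"fingers": 68, "delta_pos": [-230, 49, 0], "angular": [0, 0, 0]}, {"fingers": 68, "delta_pos": [-270, 57, 0], "angular": [0, 0, 0]}, {"fingers": 68, "delta_pos": [-310, 65, 0], "angular": [0, 0, 0]}, {"fingers": 68, "delta_pos": [-345, 73, 0], "angular": [0, 0, 0]}, {"fingers": 68, "delta_pos": [-360, 76, 0], "angular": [0, 0, 0]}]'

```text
clock: 41.35
tool_pos: [0.535, 0.2985, 0.1838]
orientation: [180.0, -0.0, -98.5]
force: [0.4, -0.3, 0.0]
opening: 0.0682
gripper_force: 0.0
```

>>> apply_moves --deltas '[{"fingers": 68, "delta_pos": [0, 0, 0], "angular": [0, 0, 0]}, {"fingers": 68, "delta_pos": [0, 0, 0], "angular": [0, 0, 0]}]'

```text
clock: 41.55
tool_pos: [0.5353, 0.2954, 0.1842]
orientation: [179.9, -0.1, -98.6]
force: [-0.2, 0.1, -0.7]
opening: 0.0681
gripper_force: 0.0
```

```bash
python3 - <<'E'
from h import *
s=ctrl.snapshot("side")[:,:,::-1]; t=ctrl.snapshot("top")[:,:,::-1]
c=lambda i,x,y:cv2.resize(i[y:y+120,x:x+160],(400,300),interpolation=cv2.INTER_CUBIC)
cv2.imwrite("pics/m9.png",np.vstack([np.hstack([c(s,240,160),c(t,225,140)]),np.hstack([c(s,320,220),c(t,350,150)])]))
h=cv2.cvtColor(t,cv2.COLOR_BGR2HSV)
for k,lo,hi in(("blue",(108,150,50),(125,255,255)),("red2",(0,200,90),(5,255,255)),("yel",(22,150,80),(33,255,255))):
    N,_,S,C=cv2.connectedComponentsWithStats(cv2.inRange(h,lo,hi))
    print(k,[(S[j,4],C[j].round(1)) for j in range(1,N) if S[j,4]>100])
E
```

```text
blue [(np.int32(313), array([284. , 202.3])), (np.int32(377), array([123.2, 262.7]))]
red2 [(np.int32(322), array([322.1, 207.8])), (np.int32(197), array([129.5, 214.9]))]
yel [(np.int32(291), array([428.8, 215.4]))]
```

View pics/m9.png

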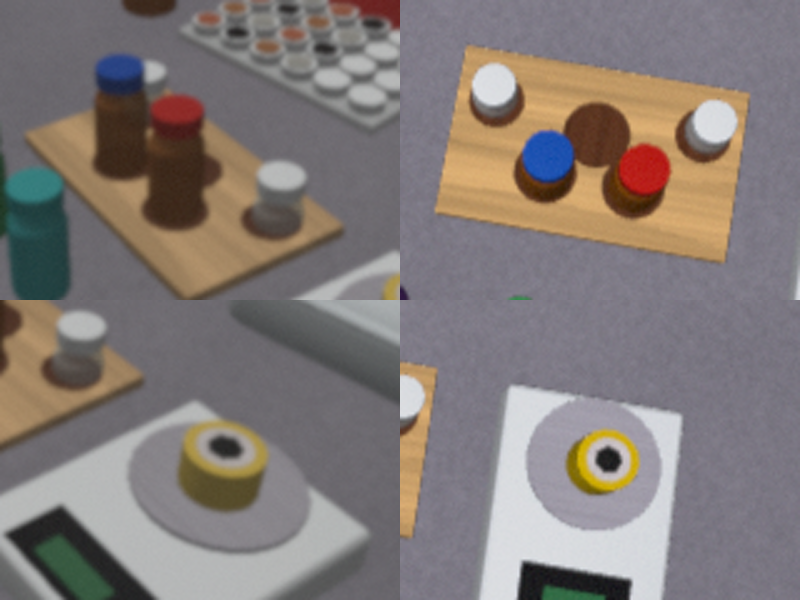

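Both caps are back within about 1 px (roughly 2 mm) of where they started: blue (284.0,202.3) against (283.6,201.3), red (322.1,207.8) against (322.0,207.5). The dish is centred on the pan and the pots are unmoved. Handing in.

```bash
python3 -c "
from plant import ctrl
print(ctrl.close_job())"
```

```text
the job is handed in; nothing more can be done
None
```

The job is handed in, but no verdict came back; the last pictures show the dish centred on the balance pan, both jars upright within about 2 mm of their starting spots, and both pots unmoved.

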